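Open the fixative canister's safety cap and park it

ROBOT

A 6-joint arm with a two-finger parallel gripper is mounted at the origin on the work surface. World frame = base frame: x ahead of the robot, y to its left, z up, the work surface at z = 0. Lengths are in m, angles in rad, forces in N, time in s.
With the tool pointing down it reaches from about 0.35 to 0.975 m from the base axis. Payload 7.1 kg.
Tool frame: the origin (TCP) lies on the mounting face of the last link; the fingertips stand 182 mm ahead of it and the grasp point (between the pads) lies 163 mm ahead of it; z points along the fingers, y is the line along which they close (so a half turn about z gives the same grasp; the last joint's range is limited). The gripper opens to 88 mm and grips with 3 to 60 N. Pads are 20 mm wide; open, the fingers measure 115 mm over their backs; the gripper's body (75 mm by 178 mm) begins 61 mm behind the grasp point.
Start: joints at [-1.305, 0.423, 1.63, -0, 1.089, -0.019], TCP at [0.176, -0.6, 0.405] pointing down, gripper open.
Joint ranges: [-3, 3], [-0.9, 2.11], [0.09, 2.58], [-1.31, 4.45], [0.11, 2.69], [-2.54, 2.54]. Speed limits (rad/s): [2.39, 2.39, 3.01, 3.14, 3.14, 3.14].

INTERFACE

Orientations are given as a unit quaternion [x, y, z, w].
In Python, from plant import ctrl gives the robot as it stands.
- The arm moves only by the tool send_rows, never from a script. Its arguments are lists of equal length, an entry for each row: "dp": the shift along the world's x, y, z each as a share of 400 mm, from -1 to 1, a list of three; "angular": the turn, a rotation vector about the world's x, y, z each as a share of pi/2 rad, from -1 to 1, a list of three; "jaw": the gripper's target within -1 to 1 (shut at 1, half-way at 0, fully open at -1). In form: {"dp": [[tx, ty, tz], ...], "angular": [[rx, ry, rz], ...], "jaw": [jaw, ...]}. A call has exactly 8 rows; each row is the pose to reach, as a shift and turn from the pose commanded when the call began; what a row does not reach only later rows make up. A row lasts 1/8 s, in which the tool goes at most 62.5 mm and 10.7 degrees, less where a joint would pass 70% of its speed; a pose out of reach is approached as far as the arm can. A call with a number of a shift or a turn outside -1 to 1 is refused whole. A call with a gripper value outside its range is refused whole. The fingers move at their own pace and stop on an object; "squeeze" is the grip in N (left out, the last holds). Time passes only in rows, so rows that repeat a pose let the fingers close, or fill a call up. It gives the time, the measured TCP pose, the force, the opening and the grip force at its end, in the units of the state.
- ctrl.observe(): the state, without advancing time (a new reading comes with each control period).
- ctrl.grab_frame(name): name is "scene" or "top" or "wrist"; returns the picture (420x560x3 uint8, red, green, blue); there is no depth.
- ctrl.calibration(name): a dict with "camera_matrix" (3x3 intrinsics, pixels), "R" (3x3) and "t" (3): a world point X has camera coordinates R X + t. Camera axes: x right, y down, z forward; pixel columns grow to the right and rows downward; lengths in m; the calibration is good to about 2 mm. The wrist camera is an equidistant fisheye: a pixel r from the principal point sees the ray r / f radians off the axis. A picture is of the moment at which its call begins: read the wrist's pose just before it. calibration takes no time and is no camera call; for the wrist camera it gives the pose at the moment of the call.
- ctrl.finish_job(): hands the job in; it is judged then, once.
The state is a dict: "t": time; "q": joint angles; "qvel": joint speeds; "tau": joint torques, N m; "position": TCP position; "orientation": TCP orientation; "wrist_force": force on the tool from outside, world axes, zero at the start; "torque": the same for the moment, N m; "opening": opening from 0.0 (shut) to 1.0 (fully open); "grasp_force": force on a finger pad.
Only numpy, scipy, OpenCV 4.12 (cv2) and the standard library are available. Lean on these libraries where they do the work, as an engineer would, in place of code of your own. Each camera call takes 0.05 s, during which the arm holds its last target. There are 200 camera calls.

TASK

Open the metal canister: push its sprung grey plastic cap straight down until you feel it bottom, keep it down and twist it anticlockwise until its ears are well clear of the claws, let it spring up free, and lift it off. Then set the cap down upright in the steel cap holder, its plug in the ring and its flange resting fully on the rim, and let go. Be firm but gentle with the catch and when setting down, do not force, slam or drop the cap, and leave the jar, slide rack and pencil where they are.

Things in the scene. Friction and masses are not known exactly. Their poses are not given: they have to be found in the camera images.
- canister: Round aluminium canister, 104 mm across, fixed upright and let into the bench by 0 to 20 mm. Origin on its axis, z up. A steel neck (69 mm across, 35 mm bore) stands in it. Two steel claws stand outside the neck on its +x and -x sides, out to 50 mm from the axis, tops 115 mm above the origin. Each holds down one ear of the cap.
- neck (a point): On the canister's axis, 104 mm above its origin: the height of the cap's flange underside while it is locked; axes as the canister's. The neck's rim, a black rubber seal, lies 3.5 to 10.5 mm below this point (it differs from one canister to the next and is best felt). The cap needs no more than 15 N; over 25 N spoils the seal and the catch.
- claw (a point): Middle of the underside of the canister's +x claw (the other is its twin), 110 mm above the canister's origin, 43 mm from the axis. A nib hanging 2 to 9 mm below the claw's anticlockwise end (it goes with the neck's depth) keeps the ear from turning; a wall closes its clockwise end.
- cap: Loose grey plastic cap, 0.11 to 0.2 kg: plug 31 mm across, 20 mm long; above it a flange 64 mm across, 6 mm thick, with two ears (14 mm wide, to 44 mm from the axis, along its +x and -x); then a drum 58 mm across, flat top 20 mm above the flange's underside; on it an upright grip bar. Origin on the axis at the flange's underside, z up. At the start its x lies along the canister's within 0.05 rad.
- spring_plate: Sprung steel disc in the neck under the cap's plug; origin at its top centre. It holds the cap's ears up against the claws. About 5 N starts the cap down, then 0.6 N per mm. The ears clear the nibs after 2 to 9 mm; 1.5 mm further down the flange meets the neck's rubber seal, at a push of 7 to 12 N: a stop of 30 N per mm.
- cap_seat (a point): On the cap's axis at the flange's underside; axes as the cap's. Kept down, the cap turns anticlockwise (seen from above): past 0.55 rad its ears are clear of the claws, at about 1.1 rad they meet fixed end stops. Let up between the two, the spring lifts it to 5 mm above its locked height, and it then lifts straight off.
- cap_bar (a point): Centre of the cap's grip bar, half-way up. The bar is 50 mm long along the cap's x, 12 mm thick along its y, 26 mm high. The point is 33 mm above the flange's underside, 13 mm above the drum's flat top; axes as the cap's.
- holder: Steel cap holder fixed on the bench: a round foot 92 mm across and 5 mm high with an upright open ring on it, 60 mm across outside, 40 mm bore, 28 mm high. Origin at the centre of its underside.
- holder_rim (a point): Centre of the top rim of the holder's ring, 28 mm above the bench; the cap's flange rests here, its plug in the ring with 4.5 mm play all round.
- jar: Bystander: lidded jar, 52 mm across, 70 mm high; origin at the centre of its underside.
- slide_rack: Bystander: white slide rack 110 x 70 x 34 mm with glass slides; origin at the centre of its underside.
- pencil: Bystander: red pencil 168 mm long, 7 mm thick, lying along its x; origin at the underside of its middle.
There are look-alikes about, which are no part of the job. What is shaped like the holder but purple is not meant.

How it is judged:
On the way:
1. the cap is turned free of its claws (0.58 rad or more) and has sprung up, still in the neck (angle between the x axis of cap_seat and the x axis of canister, either way round above 0.58 rad and horizontal distance between cap_seat and neck below 0.006 m and z of cap_seat in the frame of neck between 0.002 and 0.009 m), for 0.05 s.
At the end, for the whole second after the job is handed in: The cap sits upright (within 0.07 rad) in the holder: flange underside within 3 mm of the rim's height, axis within 8 mm of the ring's, at rest (horizontal distance between cap_seat and holder_rim below 0.008 m and z of cap_seat in the frame of holder_rim between -0.003 and 0.003 m and angle between cap_seat's own z axis and vertical below 0.07 rad and linear speed of cap below 0.02 m/s); the robot touches nothing.
It fails at once if the cap is pressed or twisted against the canister with more than 25 N (contact force between cap and canister above 25 N).
It fails at once if the cap is slammed, dropped or pressed onto the holder with more than 60 N (contact force between cap and holder above 60 N).
It fails at once if the jar, slide rack or pencil is moved by more than 20 mm (distance of any of jar, slide_rack, pencil from where it was at the start of the episode above 0.02 m).
It also fails if it takes over 72 s, if anything falls off the work surface, if the arm or the gripper's body presses on something with over 40 N, if the wrist force passes 120 N, or if a joint passes its speed limit or range.

## Working session

There is one attempt and no reset: what is moved stays moved. The work goes in short steps, Python scripts to look and compute and a tool call to move; the robot and the scene stay as the last step left them, time stands still between calls to the robot, and variables do not carry over. Pictures are saved under pics/ and viewed, at most 10 in all, crops included, and the job is handed in when it is done.

Besides the shell and the picture viewer there is one more tool, called after "Call:" in YAML: its name, and indented under it one key for each argument. send_rows: Moves the arm, as the interface text tells. Shift numbers are shares of 400 mm and turn numbers shares of pi/2 rad, none past 1 either way. Its arguments: {"type":"object","properties":{"dp":{"type":"array","items":{"type":"array","items":{"type":"number","minimum":-1,"maximum":1}}},"angular":{"type":"array","items":{"type":"array","items":{"type":"number","minimum":-1,"maximum":1}}},"jaw":{"type":"array","items":{"type":"number"}},"squeeze":{"type":"number"}},"required":["dp","angular","jaw"]}

```bash
mkdir -p pics; ls; python3 - <<'E'
from plant import ctrl
import cv2,numpy as np
for n in("scene","top"):
    cv2.imwrite(f"pics/{n}0.png",ctrl.grab_frame(n)[:,:,::-1]); print(n,{k:np.round(v,4).tolist() for k,v in ctrl.calibration(n).items()})
s=ctrl.observe();print(s)
E
```

```text
pics
scene {'camera_matrix': [[420.5435, 0.0, 283.2193], [0.0, 420.5435, 200.0248], [0.0, 0.0, 1.0]], 'R': [[-0.2732, 0.962, -0.0012], [0.718, 0.203, -0.6658], [-0.6402, -0.1828, -0.7461]], 't': [0.1617, -0.3307, 1.3911]}
top {'camera_matrix': [[496.4162, 0.0, 279.0005], [0.0, 496.4162, 208.8073], [0.0, 0.0, 1.0]], 'R': [[0.025, -0.9996, 0.0113], [-0.9919, -0.0262, -0.1241], [0.1244, -0.0081, -0.9922]], 't': [-0.0124, 0.6049, 1.481]}
{'t': 0.1, 'q': array([-1.30503279e+00,  4.23784841e-01,  1.63059552e+00, -5.21821190e-06,
        1.08861187e+00, -1.89994737e-02]), 'qvel': array([ 0.00101617, -0.00040234, -0.00027723,  0.00023163,  0.0023172 ,
        0.00102238]), 'tau': array([ 6.09368672e-04, -5.45613742e+01, -2.74325037e+01,  6.45380630e-02,
        1.87882315e-02, -4.12063412e-05]), 'position': array([ 0.17554093, -0.5995851 ,  0.4039736 ]), 'orientation': array([ 9.89880451e-01,  1.41902086e-01, -8.84154501e-05, -6.94182833e-04]), 'wrist_force': array([ 0.00984153,  0.91116196, -0.87998175]), 'torque': array([-0.01747013,  0.00568195,  0.02028634]), 'grasp_force': 0.0, 'opening': 1.0004675438958859}
```

View pics/scene0.png

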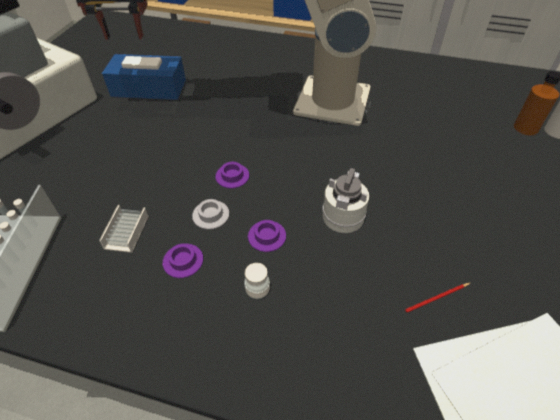

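View pics/top0.png

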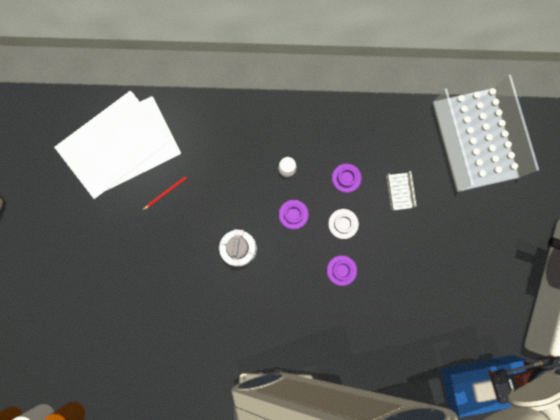

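The scene view has the canister at (346,200), the steel holder at (210,213) and three purple look-alikes. The top view has the canister at (238,248), the holder at (344,224), the jar at (288,167), the rack at (402,190) and the pencil at (165,193). Next I'll crop and enlarge.

```bash
cat > h.py <<'E'
import numpy as np,cv2
from plant import ctrl
def ray(n,px,z):
    c=ctrl.calibration(n);K,R,t=[np.array(c[k]) for k in("camera_matrix","R","t")]
    d=R.T@np.linalg.inv(K)@np.array([px[0],px[1],1.]);o=-R.T@t
    return o+d*(z-o[2])/d[2]
def proj(n,X):
    c=ctrl.calibration(n);K,R,t=[np.array(c[k]) for k in("camera_matrix","R","t")]
    p=K@(R@np.array(X)+t);return p[:2]/p[2]
E
python3 - <<'E'
from h import *
T=cv2.imread("pics/top0.png");S=cv2.imread("pics/scene0.png")
def blob(I,x,y,r=40):
    g=cv2.cvtColor(I,cv2.COLOR_BGR2HSV);m=((g[:,:,2]>75)&(g[:,:,1]<70)).astype(np.uint8)
    n,l,st,ce=cv2.connectedComponentsWithStats(m)
    w=l[y-15:y+16,x-15:x+16];k=np.bincount(w[w>0]).argmax()
    c=max(cv2.findContours((l==k).astype(np.uint8),0,2)[0],key=cv2.contourArea);return cv2.fitEllipse(c)
for n,I,h,c in(("top",T,(344,224),(238,248)),("scene",S,(210,213),(346,200))):
    e=blob(I,*h);print(n,"holder",e,ray(n,e[0],.004)); 
    e=blob(I,*c);print(n,"can",e,[ray(n,e[0],z).round(4) for z in(0,.1)])
a=cv2.resize(T[215:281,205:271],(396,396),interpolation=2);b=cv2.resize(S[165:231,313:379],(396,396),interpolation=2)
cv2.imwrite("pics/c1.png",np.hstack([a,b]))
E
```

```text
top holder ((343.0233154296875, 223.46746826171875), (32.52525329589844, 33.67218017578125), 65.41949462890625) [ 0.56841265 -0.19803816  0.004     ]
top can ((237.5751190185547, 247.24224853515625), (38.838523864746094, 39.84284210205078), 103.03372955322266) [array([0.4862, 0.1284, 0.    ]), array([0.4816, 0.121 , 0.1   ])]
scene holder ((210.0403594970703, 213.74331665039062), (29.958528518676758, 37.711448669433594), 79.19090270996094) [ 0.56854527 -0.19847254  0.004     ]
scene can ((345.1101379394531, 202.8251190185547), (46.19121551513672, 63.117618560791016), 8.509873390197754) [array([0.436 , 0.1224, 0.    ]), array([0.526 , 0.1277, 0.1   ])]
```

View pics/c1.png

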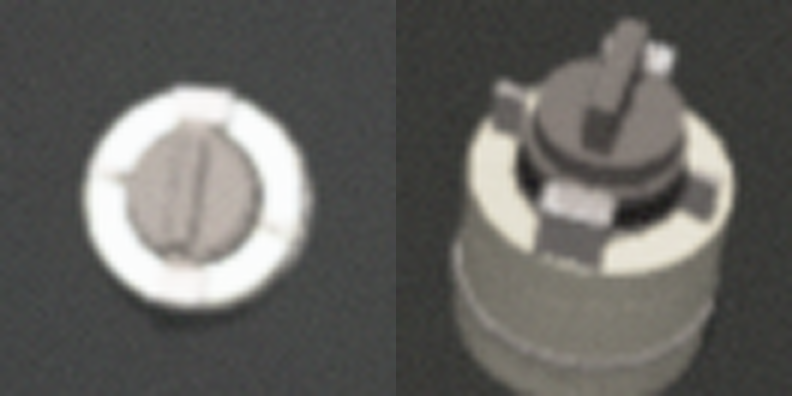

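The two views agree on the holder, at about (0.5685, -0.198). The canister is at about (0.482, 0.121), with its bar along roughly world x at about -0.1 rad. I'll move over it at height.

Call:
send_rows:
  dp:
    - [0.07, 0.125, 0]
    - [0.14, 0.25, 0]
    - [0.21, 0.375, 0]
    - [0.28, 0.5, 0]
    - [0.35, 0.625, 0]
    - [0.42, 0.75, 0]
    - [0.49, 0.875, 0]
    - [0.56, 1.0, 0]
  angular:
    - [0, 0, -0.03]
    - [0, 0, -0.06]
    - [0, 0, -0.09]
    - [0, 0, -0.12]
    - [0, 0, -0.15]
    - [0, 0, -0.18]
    - [0, 0, -0.21]
    - [0, 0, -0.24]
  jaw: [-1, -1, -1, -1, -1, -1, -1, -1]
  squeeze: 30

```text
t: 1.1
position: [0.4001, -0.1981, 0.4046]
orientation: [0.999, -0.047, 0.0, -0.0]
wrist_force: [0.7, -0.1, -0.4]
opening: 1.004
grasp_force: 0.0
```

Call:
send_rows:
  dp:
    - [0.03, 0.14, 0]
    - [0.06, 0.28, 0]
    - [0.09, 0.42, 0]
    - [0.12, 0.55, 0]
    - [0.15, 0.68, 0]
    - [0.18, 0.8, 0]
    - [0.205, 0.8, 0]
    - [0.205, 0.8, 0]
  angular:
    - [0, 0, 0]
    - [0, 0, 0]
    - [0, 0, 0]
    - [0, 0, 0]
    - [0, 0, 0]
    - [0, 0, 0]
    - [0, 0, 0]
    - [0, 0, 0]
  jaw: [-1, -1, -1, -1, -1, -1, -1, -1]

```text
t: 2.1
position: [0.4818, 0.12, 0.4043]
orientation: [0.999, -0.046, -0.0, 0.0]
wrist_force: [-0.6, 0.7, 0.6]
opening: 1.003
grasp_force: 0.0
```

```bash
python3 - <<'E'
from h import *
s=ctrl.observe();print(s['t'],s['position'],s['orientation'],s['q'],s['wrist_force'])
print(ctrl.calibration("wrist"))
cv2.imwrite("pics/w1.png",ctrl.grab_frame("wrist")[:,:,::-1])
E
```

```text
2.1 [0.48184616 0.11999309 0.40433543] [ 9.98952020e-01 -4.57680708e-02 -2.97485121e-04  2.37857260e-04] [ 2.20174191e-01  2.34984386e-01  1.90890170e+00 -3.59989834e-04
  9.98405680e-01  1.88273375e+00] [-0.61330582  0.69673069  0.57766021]
{'camera_matrix': array([[325.1922621 ,   0.        , 276.43032171],
       [  0.        , 325.1922621 , 209.449179  ],
       [  0.        ,   0.        ,   1.        ]]), 'R': array([[-0.08998872, -0.99594199,  0.00126177],
       [-0.94796551,  0.08604213,  0.30652593],
       [-0.30539061,  0.02638776, -0.95186147]]), 't': array([0.1618322 , 0.4089539 , 0.53526572])}
```

View pics/w1.png

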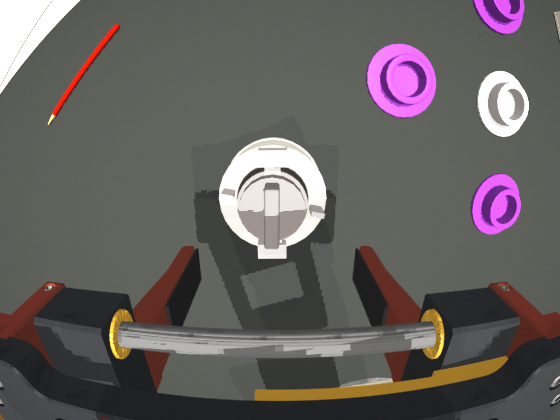

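The wrist view shows the cap at (272,200), with its bar vertical between the fingers, the claws at (272,150) and (272,250), and the stops at (228,195) and (318,212). I'll rectify it onto a plane at bar-top height, and do the same with the top view to get the height.

```bash
cat >> h.py <<'E'
def wproj(X,c=None):
    c=c or ctrl.calibration("wrist");K,R,t=[np.array(c[k]) for k in("camera_matrix","R","t")]
    p=np.asarray(X)@R.T+t;r=np.hypot(p[...,0],p[...,1]);th=np.arctan2(r,p[...,2])
    return (p[...,:2]*(th/r)[...,None]*K[0,0]+K[:2,2])
def ortho(I,f,cx,cy,z,half=.06,n=390):
    # image up=+x, right=-y
    a=np.linspace(half,-half,n);X,Y=np.meshgrid(cx+a,cy+a,indexing='ij')
    p=f(np.stack([X,Y,0*X+z],-1)).astype(np.float32);return cv2.remap(I,p[...,0],p[...,1],cv2.INTER_CUBIC)
def pproj(n):
    c=ctrl.calibration(n);K,R,t=[np.array(c[k]) for k in("camera_matrix","R","t")]
    def f(X):
        p=(X@R.T+t)@K.T;return p[...,:2]/p[...,2:]
    return f
E
python3 - <<'E'
from h import *
W=cv2.imread("pics/w1.png");T=cv2.imread("pics/top0.png")
a=ortho(W,wproj,.482,.121,.14);b=ortho(T,pproj("top"),.482,.121,.14)
for k in range(0,390,65):
    for i in(a,b): cv2.line(i,(k,0),(k,8),(0,0,255),1);cv2.line(i,(0,k),(8,k),(0,0,255),1)
cv2.imwrite("pics/o1.png",np.hstack([a,b]))
E
```

```text
(no output)
```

View pics/o1.png

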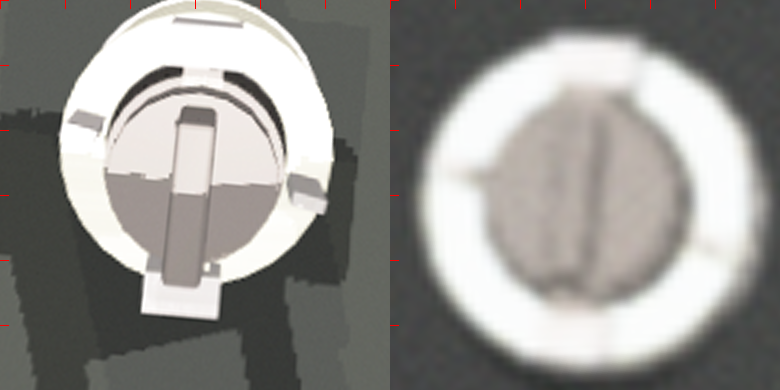

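In the rectified view the bar's top face runs from (196,124) to (182,286), which is 50 mm long and 12 mm wide. That puts its top at z≈0.14, its centre at about (0.479, 0.1225) and its heading at -0.083. I'll descend and check from near.

Call:
send_rows:
  dp:
    - [-0.002, 0.002, -0.05]
    - [-0.004, 0.004, -0.1]
    - [-0.007, 0.006, -0.14]
    - [-0.007, 0.006, -0.165]
    - [-0.007, 0.006, -0.17]
    - [-0.007, 0.006, -0.17]
    - [-0.007, 0.006, -0.17]
    - [-0.007, 0.006, -0.17]
  angular:
    - [0, 0, 0]
    - [0, 0, 0.005]
    - [0, 0, 0.005]
    - [0, 0, 0.005]
    - [0, 0, 0.005]
    - [0, 0, 0.005]
    - [0, 0, 0.005]
    - [0, 0, 0.005]
  jaw: [-1, -1, -1, -1, -1, -1, -1, -1]

```text
t: 3.15
position: [0.479, 0.1227, 0.3371]
orientation: [0.999, -0.042, 0.0, -0.0]
wrist_force: [-0.4, -0.5, -0.2]
opening: 1.002
grasp_force: 0.0
```

```bash
python3 - <<'E'
from h import *
s=ctrl.observe();print(s['t'],s['position'],s['orientation'],s['wrist_force'])
c=ctrl.calibration("wrist");print(-c["R"].T@c["t"])
W=ctrl.grab_frame("wrist")[:,:,::-1].copy()
cv2.imwrite("pics/w2.png",W)
f=lambda X:wproj(X,c)
a=ortho(W,f,.480,.122,.14);b=ortho(W,f,.480,.122,.114)
for k in range(0,390,65):
    for i in(a,b): cv2.line(i,(k,0),(k,8),(0,0,255),1);cv2.line(i,(0,k),(8,k),(0,0,255),1)
cv2.imwrite("pics/o2.png",np.hstack([a,b]))
E
```

```text
3.15 [0.47896824 0.12266943 0.3370856 ] [ 9.99112557e-01 -4.21178661e-02  4.12379462e-04 -1.19557168e-04] [-0.37286812 -0.54352985 -0.15710556]
[0.56288768 0.11519729 0.31681063]
```

View pics/o2.png

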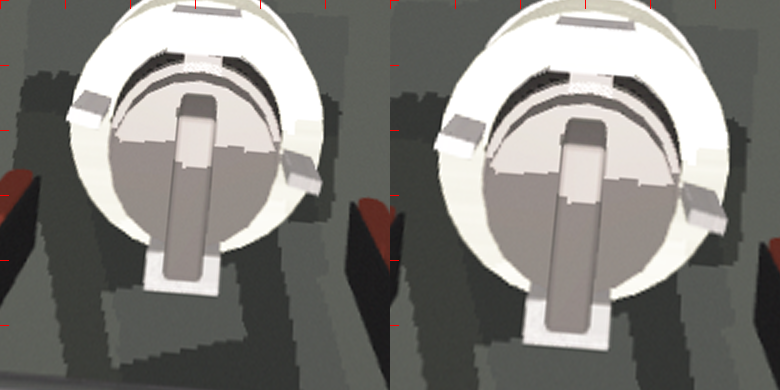

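The near view agrees, with the bar centre at about (0.479, 0.123), heading -0.085, and the top at about 0.141. I'll go down to just above the drum and grip.

Call:
send_rows:
  dp:
    - [0, 0.001, -0.03]
    - [0, 0.001, -0.06]
    - [0, 0.001, -0.08]
    - [0, 0.001, -0.088]
    - [0, 0.001, -0.088]
    - [0, 0.001, -0.088]
    - [0, 0.001, -0.088]
    - [0, 0.001, -0.088]
  angular:
    - [0, 0, 0]
    - [0, 0, 0]
    - [0, 0, 0]
    - [0, 0, 0]
    - [0, 0, 0]
    - [0, 0, 0]
    - [0, 0, 0]
    - [0, 0, 0]
  jaw: [-1, -1, -1, -1, -0.3, 0.2, 0.6, 0.6]

```text
t: 4.2
position: [0.4791, 0.1237, 0.3021]
orientation: [0.999, -0.043, 0.001, -0.001]
wrist_force: [-0.5, 7.2, 1.8]
opening: 0.583
grasp_force: 0.5
```

Call:
send_rows:
  dp:
    - [0, 0, 0]
    - [0, 0, 0]
    - [0, 0, 0]
    - [0, 0, 0]
    - [0, 0, 0]
    - [0, 0, 0]
    - [0, 0, 0]
    - [0, 0, 0]
  angular:
    - [0, 0, 0]
    - [0, 0, 0]
    - [0, 0, 0]
    - [0, 0, 0]
    - [0, 0, 0]
    - [0, 0, 0]
    - [0, 0, 0]
    - [0, 0, 0]
  jaw: [0.7, 0.75, 0.8, 0.9, 1, 1, 1, 1]
  squeeze: 35

```text
t: 5.2
position: [0.4792, 0.1231, 0.3017]
orientation: [0.999, -0.042, 0.001, -0.0]
wrist_force: [1.8, 2.6, 4.8]
opening: 0.135
grasp_force: 35.9
```

I have the bar gripped, with the tips on the drum. I'll push down in small felt steps.

Call:
send_rows:
  dp:
    - [0, 0, -0.001]
    - [0, 0, -0.002]
    - [0, 0, -0.003]
    - [0, 0, -0.004]
    - [0, 0, -0.005]
    - [0, 0, -0.006]
    - [0, 0, -0.006]
    - [0, 0, -0.006]
  angular:
    - [0, 0, 0]
    - [0, 0, 0]
    - [0, 0, 0]
    - [0, 0, 0]
    - [0, 0, 0]
    - [0, 0, 0]
    - [0, 0, 0]
    - [0, 0, 0]
  jaw: [1, 1, 1, 1, 1, 1, 1, 1]

```text
t: 6.2
position: [0.4792, 0.1231, 0.2994]
orientation: [0.999, -0.042, 0.001, -0.0]
wrist_force: [1.6, 2.4, 6.7]
opening: 0.134
grasp_force: 35.9
```

Call:
send_rows:
  dp:
    - [0, 0, -0.0005]
    - [0, 0, -0.001]
    - [0, 0, -0.0015]
    - [0, 0, -0.0015]
    - [0, 0, -0.0015]
    - [0, 0, -0.0015]
    - [0, 0, -0.0015]
    - [0, 0, -0.0015]
  angular:
    - [0, 0, 0]
    - [0, 0, 0]
    - [0, 0, 0]
    - [0, 0, 0]
    - [0, 0, 0]
    - [0, 0, 0]
    - [0, 0, 0]
    - [0, 0, 0]
  jaw: [1, 1, 1, 1, 1, 1, 1, 1]

```text
t: 7.2
position: [0.4792, 0.1231, 0.2988]
orientation: [0.999, -0.042, 0.001, -0.0]
wrist_force: [1.0, 1.9, 7.5]
opening: 0.135
grasp_force: 35.9
```

Call:
send_rows:
  dp:
    - [0, 0, -0.0005]
    - [0, 0, -0.001]
    - [0, 0, -0.0015]
    - [0, 0, -0.0015]
    - [0, 0, -0.0015]
    - [0, 0, -0.0015]
    - [0, 0, -0.0015]
    - [0, 0, -0.0015]
  angular:
    - [0, 0, 0]
    - [0, 0, 0]
    - [0, 0, 0]
    - [0, 0, 0]
    - [0, 0, 0]
    - [0, 0, 0]
    - [0, 0, 0]
    - [0, 0, 0]
  jaw: [1, 1, 1, 1, 1, 1, 1, 1]

```text
t: 8.2
position: [0.4792, 0.1231, 0.2983]
orientation: [0.999, -0.042, 0.001, -0.0]
wrist_force: [2.1, 2.9, 7.3]
opening: 0.139
grasp_force: 35.9
```

Call:
send_rows:
  dp:
    - [0, 0, -0.0005]
    - [0, 0, -0.001]
    - [0, 0, -0.0015]
    - [0, 0, -0.0015]
    - [0, 0, -0.0015]
    - [0, 0, -0.0015]
    - [0, 0, -0.0015]
    - [0, 0, -0.0015]
  angular:
    - [0, 0, 0]
    - [0, 0, 0]
    - [0, 0, 0]
    - [0, 0, 0]
    - [0, 0, 0]
    - [0, 0, 0]
    - [0, 0, 0]
    - [0, 0, 0]
  jaw: [1, 1, 1, 1, 1, 1, 1, 1]

```text
t: 9.2
position: [0.4792, 0.1231, 0.2977]
orientation: [0.999, -0.042, 0.001, -0.0]
wrist_force: [1.7, 2.1, 6.6]
opening: 0.136
grasp_force: 35.9
```

Call:
send_rows:
  dp:
    - [0, 0, -0.0005]
    - [0, 0, -0.001]
    - [0, 0, -0.0015]
    - [0, 0, -0.0015]
    - [0, 0, -0.0015]
    - [0, 0, -0.0015]
    - [0, 0, -0.0015]
    - [0, 0, -0.0015]
  angular:
    - [0, 0, 0]
    - [0, 0, 0]
    - [0, 0, 0]
    - [0, 0, 0]
    - [0, 0, 0]
    - [0, 0, 0]
    - [0, 0, 0]
    - [0, 0, 0]
  jaw: [1, 1, 1, 1, 1, 1, 1, 1]

```text
t: 10.2
position: [0.4792, 0.1231, 0.2971]
orientation: [0.999, -0.042, 0.001, -0.0]
wrist_force: [1.0, 2.4, 8.1]
opening: 0.137
grasp_force: 35.9
```

Call:
send_rows:
  dp:
    - [0, 0, -0.0005]
    - [0, 0, -0.001]
    - [0, 0, -0.0015]
    - [0, 0, -0.0015]
    - [0, 0, -0.0015]
    - [0, 0, -0.0015]
    - [0, 0, -0.0015]
    - [0, 0, -0.0015]
  angular:
    - [0, 0, 0]
    - [0, 0, 0]
    - [0, 0, 0]
    - [0, 0, 0]
    - [0, 0, 0]
    - [0, 0, 0]
    - [0, 0, 0]
    - [0, 0, 0]
  jaw: [1, 1, 1, 1, 1, 1, 1, 1]

```text
t: 11.2
position: [0.4792, 0.1231, 0.2965]
orientation: [0.999, -0.042, 0.001, -0.0]
wrist_force: [1.8, 2.3, 7.8]
opening: 0.132
grasp_force: 35.9
```

```bash
python3 - <<'E'
from h import *
s=ctrl.observe();print(s['position'],s['wrist_force'],s['torque'])
E
```

```text
[0.47923301 0.12307875 0.29654364] [1.76979112 2.33699425 7.84386151] [ 0.58936487 -0.18810044 -0.02624243]
```

Call:
send_rows:
  dp:
    - [0, 0, -0.0005]
    - [0, 0, -0.001]
    - [0, 0, -0.0015]
    - [0, 0, -0.0015]
    - [0, 0, -0.0015]
    - [0, 0, -0.0015]
    - [0, 0, -0.0015]
    - [0, 0, -0.0015]
  angular:
    - [0, 0, 0]
    - [0, 0, 0]
    - [0, 0, 0]
    - [0, 0, 0]
    - [0, 0, 0]
    - [0, 0, 0]
    - [0, 0, 0]
    - [0, 0, 0]
  jaw: [1, 1, 1, 1, 1, 1, 1, 1]

```text
t: 12.2
position: [0.4792, 0.1231, 0.296]
orientation: [0.999, -0.042, 0.001, -0.0]
wrist_force: [1.7, 1.2, 7.3]
opening: 0.138
grasp_force: 35.9
```

Call:
send_rows:
  dp:
    - [0, 0, -0.0005]
    - [0, 0, -0.001]
    - [0, 0, -0.0015]
    - [0, 0, -0.0015]
    - [0, 0, -0.0015]
    - [0, 0, -0.0015]
    - [0, 0, -0.0015]
    - [0, 0, -0.0015]
  angular:
    - [0, 0, 0]
    - [0, 0, 0]
    - [0, 0, 0]
    - [0, 0, 0]
    - [0, 0, 0]
    - [0, 0, 0]
    - [0, 0, 0]
    - [0, 0, 0]
  jaw: [1, 1, 1, 1, 1, 1, 1, 1]

```text
t: 13.2
position: [0.4792, 0.1231, 0.2954]
orientation: [0.999, -0.042, 0.001, -0.0]
wrist_force: [0.6, 1.1, 8.4]
opening: 0.133
grasp_force: 35.9
```

Call:
send_rows:
  dp:
    - [0, 0, -0.0005]
    - [0, 0, -0.001]
    - [0, 0, -0.0015]
    - [0, 0, -0.0015]
    - [0, 0, -0.0015]
    - [0, 0, -0.0015]
    - [0, 0, -0.0015]
    - [0, 0, -0.0015]
  angular:
    - [0, 0, 0]
    - [0, 0, 0]
    - [0, 0, 0]
    - [0, 0, 0]
    - [0, 0, 0]
    - [0, 0, 0]
    - [0, 0, 0]
    - [0, 0, 0]
  jaw: [1, 1, 1, 1, 1, 1, 1, 1]

```text
t: 14.2
position: [0.4792, 0.1231, 0.2948]
orientation: [0.999, -0.042, 0.001, -0.0]
wrist_force: [0.7, 2.3, 8.0]
opening: 0.132
grasp_force: 36.0
```

Call:
send_rows:
  dp:
    - [0, 0, -0.0005]
    - [0, 0, -0.001]
    - [0, 0, -0.0015]
    - [0, 0, -0.0015]
    - [0, 0, -0.0015]
    - [0, 0, -0.0015]
    - [0, 0, -0.0015]
    - [0, 0, -0.0015]
  angular:
    - [0, 0, 0]
    - [0, 0, 0]
    - [0, 0, 0]
    - [0, 0, 0]
    - [0, 0, 0]
    - [0, 0, 0]
    - [0, 0, 0]
    - [0, 0, 0]
  jaw: [1, 1, 1, 1, 1, 1, 1, 1]

```text
t: 15.2
position: [0.4792, 0.1231, 0.2943]
orientation: [0.999, -0.042, 0.001, -0.0]
wrist_force: [0.5, 1.6, 9.3]
opening: 0.13
grasp_force: 36.0
```

Call:
send_rows:
  dp:
    - [0, 0, -0.0005]
    - [0, 0, -0.001]
    - [0, 0, -0.0015]
    - [0, 0, -0.0015]
    - [0, 0, -0.0015]
    - [0, 0, -0.0015]
    - [0, 0, -0.0015]
    - [0, 0, -0.0015]
  angular:
    - [0, 0, 0]
    - [0, 0, 0]
    - [0, 0, 0]
    - [0, 0, 0]
    - [0, 0, 0]
    - [0, 0, 0]
    - [0, 0, 0]
    - [0, 0, 0]
  jaw: [1, 1, 1, 1, 1, 1, 1, 1]

```text
t: 16.2
position: [0.4792, 0.1231, 0.2937]
orientation: [0.999, -0.042, 0.001, -0.0]
wrist_force: [1.2, 2.1, 9.7]
opening: 0.133
grasp_force: 36.0
```

Call:
send_rows:
  dp:
    - [0, 0, -0.0005]
    - [0, 0, -0.001]
    - [0, 0, -0.0013]
    - [0, 0, -0.0013]
    - [0, 0, -0.0013]
    - [0, 0, -0.0013]
    - [0, 0, -0.0013]
    - [0, 0, -0.0013]
  angular:
    - [0, 0, 0]
    - [0, 0, 0]
    - [0, 0, 0]
    - [0, 0, 0]
    - [0, 0, 0]
    - [0, 0, 0]
    - [0, 0, 0]
    - [0, 0, 0]
  jaw: [1, 1, 1, 1, 1, 1, 1, 1]

```text
t: 17.2
position: [0.4793, 0.1231, 0.2933]
orientation: [0.999, -0.042, 0.001, -0.0]
wrist_force: [-0.3, 2.4, 12.0]
opening: 0.138
grasp_force: 36.0
```

Call:
send_rows:
  dp:
    - [0, 0, -0.0003]
    - [0, 0, -0.0006]
    - [0, 0, -0.0006]
    - [0, 0, -0.0006]
    - [0, 0, -0.0006]
    - [0, 0, -0.0006]
    - [0, 0, -0.0006]
    - [0, 0, -0.0006]
  angular:
    - [0, 0, 0]
    - [0, 0, 0]
    - [0, 0, 0]
    - [0, 0, 0]
    - [0, 0, 0]
    - [0, 0, 0]
    - [0, 0, 0]
    - [0, 0, 0]
  jaw: [1, 1, 1, 1, 1, 1, 1, 1]

```text
t: 18.2
position: [0.4793, 0.1231, 0.2932]
orientation: [0.999, -0.042, 0.001, -0.0]
wrist_force: [0.3, 1.6, 13.2]
opening: 0.135
grasp_force: 36.0
```

It bottomed: 13 N and almost no travel. I'll ease off 0.4 mm, keep it down and twist anticlockwise.

Call:
send_rows:
  dp:
    - [0, 0, 0.001]
    - [0, 0, 0.001]
    - [0, 0, 0.001]
    - [0, 0, 0.001]
    - [0, 0, 0.001]
    - [0, 0, 0.001]
    - [0, 0, 0.001]
    - [0, 0, 0.001]
  angular:
    - [0, 0, 0]
    - [0, 0, 0.02]
    - [0, 0, 0.04]
    - [0, 0, 0.06]
    - [0, 0, 0.08]
    - [0, 0, 0.1]
    - [0, 0, 0.12]
    - [0, 0, 0.12]
  jaw: [1, 1, 1, 1, 1, 1, 1, 1]

```text
t: 19.2
position: [0.4792, 0.1229, 0.2933]
orientation: [0.999, 0.052, 0.001, 0.0]
wrist_force: [1.2, -1.3, 10.9]
opening: 0.139
grasp_force: 35.9
```

```bash
python3 - <<'E'
from h import *
s=ctrl.observe();print(s['position'],s['orientation'],s['wrist_force'],s['torque'])
E
```

```text
[0.47924284 0.12285084 0.29334143] [9.98632150e-01 5.22819091e-02 6.47786676e-04 1.07139201e-04] [ 1.15151864 -1.2601706  10.90823814] [ 0.06819831 -0.13931353 -0.04686785]
```

Call:
send_rows:
  dp:
    - [0, 0, 0]
    - [0, 0, 0]
    - [0, 0, 0]
    - [0, 0, 0]
    - [0, 0, 0]
    - [0, 0, 0]
    - [0, 0, 0]
    - [0, 0, 0]
  angular:
    - [0, 0, 0.06]
    - [0, 0, 0.12]
    - [0, 0, 0.18]
    - [0, 0, 0.24]
    - [0, 0, 0.3]
    - [0, 0, 0.36]
    - [0, 0, 0.42]
    - [0, 0, 0.42]
  jaw: [1, 1, 1, 1, 1, 1, 1, 1]

```text
t: 20.2
position: [0.4792, 0.1229, 0.2933]
orientation: [0.928, 0.373, 0.001, 0.0]
wrist_force: [0.8, -0.1, 10.7]
opening: 0.138
grasp_force: 35.9
```

```bash
python3 - <<'E'
from h import *
s=ctrl.observe();print(s['position'],s['orientation'],s['wrist_force'],s['torque'])
E
```

```text
[0.47920425 0.12285809 0.29334858] [9.27700360e-01 3.73325118e-01 5.38934585e-04 3.27602540e-04] [ 0.78022109 -0.11339475 10.69687085] [ 0.03826292 -0.10965953  0.05373076]
```

It turned 0.85 rad freely. Now I'll let it rise gently with the spring and hold there.

Call:
send_rows:
  dp:
    - [0, 0, 0.005]
    - [0, 0, 0.01]
    - [0, 0, 0.015]
    - [0, 0, 0.02]
    - [0, 0, 0.025]
    - [0, 0, 0.03]
    - [0, 0, 0.032]
    - [0, 0, 0.032]
  angular:
    - [0, 0, 0]
    - [0, 0, 0]
    - [0, 0, 0]
    - [0, 0, 0]
    - [0, 0, 0]
    - [0, 0, 0]
    - [0, 0, 0]
    - [0, 0, 0]
  jaw: [1, 1, 1, 1, 1, 1, 1, 1]

```text
t: 21.2
position: [0.4788, 0.1229, 0.3054]
orientation: [0.928, 0.373, -0.0, 0.0]
wrist_force: [1.7, 0.0, 1.6]
opening: 0.135
grasp_force: 35.5
```

Call:
send_rows:
  dp:
    - [0, 0, 0]
    - [0, 0, 0]
    - [0, 0, 0.002]
    - [0, 0, 0.004]
    - [0, 0, 0.006]
    - [0, 0, 0.006]
    - [0, 0, 0.006]
    - [0, 0, 0.006]
  angular:
    - [0, 0, 0]
    - [0, 0, 0]
    - [0, 0, 0]
    - [0, 0, 0]
    - [0, 0, 0]
    - [0, 0, 0]
    - [0, 0, 0]
    - [0, 0, 0]
  jaw: [1, 1, 1, 1, 1, 1, 1, 1]

```text
t: 22.2
position: [0.4786, 0.123, 0.3076]
orientation: [0.928, 0.373, -0.0, -0.0]
wrist_force: [0.1, -0.1, -0.6]
opening: 0.131
grasp_force: 35.5
```

It sprang up, and the force is now just the weight. Now I'll lift straight off.

Call:
send_rows:
  dp:
    - [0, 0, 0.01]
    - [0, 0, 0.025]
    - [0, 0, 0.045]
    - [0, 0, 0.07]
    - [0, 0, 0.1]
    - [0, 0, 0.13]
    - [0, 0, 0.16]
    - [0, 0, 0.16]
  angular:
    - [0, 0, 0]
    - [0, 0, 0]
    - [0, 0, 0]
    - [0, 0, 0]
    - [0, 0, 0]
    - [0, 0, 0]
    - [0, 0, 0]
    - [0, 0, 0]
  jaw: [1, 1, 1, 1, 1, 1, 1, 1]

```text
t: 23.2
position: [0.4791, 0.1231, 0.3731]
orientation: [0.928, 0.373, 0.001, 0.0]
wrist_force: [0.6, 0.1, -1.6]
opening: 0.131
grasp_force: 35.5
```

Call:
send_rows:
  dp:
    - [0.02, -0.08, 0]
    - [0.04, -0.16, 0]
    - [0.07, -0.28, 0]
    - [0.1, -0.4, 0]
    - [0.13, -0.52, 0]
    - [0.17, -0.65, 0]
    - [0.2, -0.76, 0]
    - [0.2, -0.76, 0]
  angular:
    - [0, 0, 0]
    - [0, 0, 0]
    - [0, 0, 0]
    - [0, 0, 0]
    - [0, 0, 0]
    - [0, 0, 0]
    - [0, 0, 0]
    - [0, 0, 0]
  jaw: [1, 1, 1, 1, 1, 1, 1, 1]

```text
t: 24.2
position: [0.5592, -0.1837, 0.3713]
orientation: [0.929, 0.371, -0.0, 0.0]
wrist_force: [0.2, 0.2, -3.4]
opening: 0.133
grasp_force: 35.5
```

```bash
python3 - <<'E'
from h import *
s=ctrl.observe();print(s['t'],s['position'],s['orientation'],s['q'],s['wrist_force'])
c=ctrl.calibration("wrist");W=ctrl.grab_frame("wrist")[:,:,::-1].copy()
a=ortho(W,lambda X:wproj(X,c),.5685,-.198,.004,.075)
S=ctrl.grab_frame("scene")[:,:,::-1]
p=proj("scene",[.5595,-.18,.17]).astype(int);b=cv2.resize(S[p[1]-35:p[1]+75,p[0]-45:p[0]+65],(390,390),interpolation=2)
cv2.imwrite("pics/w3.png",W);cv2.imwrite("pics/o3.png",np.hstack([a,b]))
E
```

```text
24.2 [ 0.55920719 -0.18368833  0.37133808] [ 9.28588324e-01  3.71111417e-01 -2.86446677e-05  1.99696923e-04] [-3.37521437e-01  4.10307759e-01  1.73833415e+00 -4.04219020e-04
  9.92731262e-01  4.73084456e-01] [ 0.21084873  0.23859989 -3.37279941]
```

View pics/o3.png

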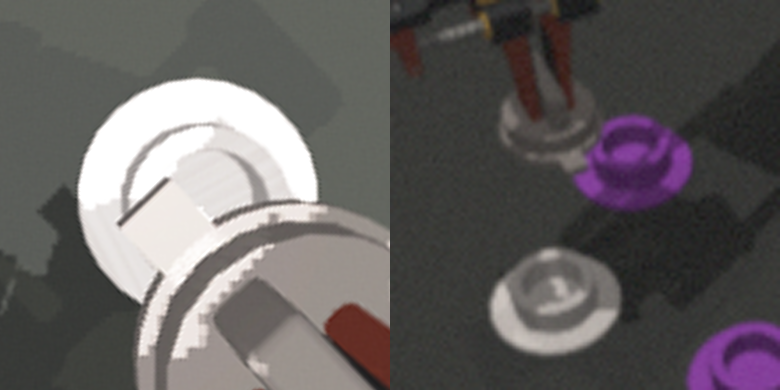

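View pics/w3.png

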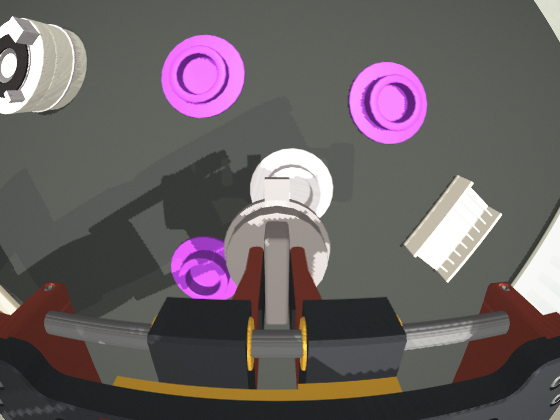

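The holder foot measures 92.7 mm across in the wrist view, with its centre at about (0.567, -0.1995), which agrees with the earlier fix. The cap hangs upright. I'll check where the cap sits along the bar by predicting edge pixels: the ear tip edge is seen at row ~178 and the bar's far end at ~222-241, near column 277.

```bash
python3 - <<'E'
from h import *
s=ctrl.observe();P=s['position'];o=s['orientation'];h=2*np.arctan2(o[1],o[0]);u=np.array([np.cos(h),np.sin(h),0])
for dz in(0,.003):
  for n,r,z in(("eartip",.044,-.014),("bar far top",.025,.026),("bar far bot",.025,0),("drum far",.029,0),("flange far",.032,-.014)):
    print(dz,n,wproj(P+r*u+[0,0,-.182-dz+z]).round(1))
print(s['wrist_force'],P)
W=cv2.imread("pics/w3.png")
print(W[165:260:1,277].mean(1).astype(int).tolist())
E
```

```text
0 eartip [276.8 180.9]
0 bar far top [276.6 241.6]
0 bar far bot [276.7 221.9]
0 drum far [276.7 214.8]
0 flange far [276.7 201.7]
0.003 eartip [276.8 179.7]
0.003 bar far top [276.7 239. ]
0.003 bar far bot [276.7 220. ]
0.003 drum far [276.7 213. ]
0.003 flange far [276.7 200.2]
[-0.05780676  0.49269945 -1.22785164] [ 0.55838359 -0.18106765  0.37115112]
[255, 255, 254, 211, 157, 155, 182, 253, 255, 255, 255, 255, 139, 101, 210, 235, 235, 235, 235, 235, 235, 235, 234, 235, 234, 234, 234, 234, 234, 234, 233, 233, 233, 233, 234, 247, 249, 248, 250, 246, 229, 101, 100, 103, 102, 104, 105, 119, 229, 234, 232, 232, 232, 230, 199, 146, 108, 97, 97, 97, 97, 97, 96, 96, 97, 97, 98, 97, 99, 98, 97, 98, 99, 113, 128, 139, 141, 145, 147, 146, 147, 149, 147, 148, 147, 148, 148, 147, 145, 147, 147, 147, 147, 148, 147]
```

The prediction with the drum 3 mm below the tips fits: the flange is at TCP - 0.205 and the cap is centred. I'll go over the holder and down to just above the ring.

Call:
send_rows:
  dp:
    - [0.012, -0.022, 0]
    - [0.024, -0.045, -0.02]
    - [0.024, -0.045, -0.09]
    - [0.024, -0.045, -0.17]
    - [0.024, -0.045, -0.23]
    - [0.024, -0.045, -0.265]
    - [0.024, -0.045, -0.27]
    - [0.024, -0.045, -0.27]
  angular:
    - [0, 0, 0]
    - [0, 0, 0]
    - [0, 0, 0]
    - [0, 0, 0]
    - [0, 0, 0]
    - [0, 0, 0]
    - [0, 0, 0]
    - [0, 0, 0]
  jaw: [1, 1, 1, 1, 1, 1, 1, 1]

```text
t: 25.3
position: [0.5688, -0.1991, 0.2644]
orientation: [0.928, 0.373, 0.0, 0.0]
wrist_force: [0.3, 0.1, -1.5]
opening: 0.13
grasp_force: 35.5
```

Call:
send_rows:
  dp:
    - [0, 0, -0.005]
    - [0, 0, -0.01]
    - [0, 0, -0.015]
    - [0, 0, -0.02]
    - [0, 0, -0.025]
    - [0, 0, -0.03]
    - [0, 0, -0.035]
    - [0, 0, -0.035]
  angular:
    - [0, 0, 0]
    - [0, 0, 0]
    - [0, 0, 0]
    - [0, 0, 0]
    - [0, 0, 0]
    - [0, 0, 0]
    - [0, 0, 0]
    - [0, 0, 0]
  jaw: [1, 1, 1, 1, 1, 1, 1, 1]

```text
t: 26.3
position: [0.5684, -0.199, 0.2497]
orientation: [0.928, 0.373, -0.0, -0.0]
wrist_force: [1.3, 0.5, -1.6]
opening: 0.132
grasp_force: 35.5
```

Call:
send_rows:
  dp:
    - [0, 0, -0.005]
    - [0, 0, -0.01]
    - [0, 0, -0.015]
    - [0, 0, -0.02]
    - [0, 0, -0.025]
    - [0, 0, -0.03]
    - [0, 0, -0.03]
    - [0, 0, -0.03]
  angular:
    - [0, 0, 0]
    - [0, 0, 0]
    - [0, 0, 0]
    - [0, 0, 0]
    - [0, 0, 0]
    - [0, 0, 0]
    - [0, 0, 0]
    - [0, 0, 0]
  jaw: [1, 1, 1, 1, 1, 1, 1, 1]

```text
t: 27.3
position: [0.5684, -0.199, 0.2379]
orientation: [0.928, 0.373, 0.0, 0.0]
wrist_force: [-0.3, 0.5, -1.2]
opening: 0.139
grasp_force: 35.5
```

Call:
send_rows:
  dp:
    - [0, 0, -0.001]
    - [0, 0, -0.002]
    - [0, 0, -0.003]
    - [0, 0, -0.004]
    - [0, 0, -0.005]
    - [0, 0, -0.006]
    - [0, 0, -0.006]
    - [0, 0, -0.006]
  angular:
    - [0, 0, 0]
    - [0, 0, 0]
    - [0, 0, 0]
    - [0, 0, 0]
    - [0, 0, 0]
    - [0, 0, 0]
    - [0, 0, 0]
    - [0, 0, 0]
  jaw: [1, 1, 1, 1, 1, 1, 1, 1]

```text
t: 28.3
position: [0.5684, -0.199, 0.2355]
orientation: [0.928, 0.373, 0.0, -0.0]
wrist_force: [0.2, 0.6, -0.9]
opening: 0.135
grasp_force: 35.5
```

Call:
send_rows:
  dp:
    - [0, 0, -0.001]
    - [0, 0, -0.002]
    - [0, 0, -0.003]
    - [0, 0, -0.003]
    - [0, 0, -0.003]
    - [0, 0, -0.003]
    - [0, 0, -0.003]
    - [0, 0, -0.003]
  angular:
    - [0, 0, 0]
    - [0, 0, 0]
    - [0, 0, 0]
    - [0, 0, 0]
    - [0, 0, 0]
    - [0, 0, 0]
    - [0, 0, 0]
    - [0, 0, 0]
  jaw: [1, 1, 1, 1, 1, 1, 1, 1]

```text
t: 29.3
position: [0.5684, -0.199, 0.2343]
orientation: [0.928, 0.373, 0.0, -0.0]
wrist_force: [0.5, 0.1, -1.5]
opening: 0.136
grasp_force: 35.5
```

Call:
send_rows:
  dp:
    - [0, 0, -0.001]
    - [0, 0, -0.002]
    - [0, 0, -0.002]
    - [0, 0, -0.002]
    - [0, 0, -0.002]
    - [0, 0, -0.002]
    - [0, 0, -0.002]
    - [0, 0, -0.002]
  angular:
    - [0, 0, 0]
    - [0, 0, 0]
    - [0, 0, 0]
    - [0, 0, 0]
    - [0, 0, 0]
    - [0, 0, 0]
    - [0, 0, 0]
    - [0, 0, 0]
  jaw: [1, 1, 1, 1, 1, 1, 1, 1]

```text
t: 30.3
position: [0.5684, -0.199, 0.2335]
orientation: [0.928, 0.373, -0.0, -0.0]
wrist_force: [-0.1, -0.4, -0.5]
opening: 0.133
grasp_force: 35.5
```

Call:
send_rows:
  dp:
    - [0, 0, -0.001]
    - [0, 0, -0.002]
    - [0, 0, -0.002]
    - [0, 0, -0.002]
    - [0, 0, -0.002]
    - [0, 0, -0.002]
    - [0, 0, -0.002]
    - [0, 0, -0.002]
  angular:
    - [0, 0, 0]
    - [0, 0, 0]
    - [0, 0, 0]
    - [0, 0, 0]
    - [0, 0, 0]
    - [0, 0, 0]
    - [0, 0, 0]
    - [0, 0, 0]
  jaw: [1, 1, 1, 1, 1, 1, 1, 1]

```text
t: 31.3
position: [0.5684, -0.199, 0.2327]
orientation: [0.928, 0.373, -0.0, -0.0]
wrist_force: [0.7, 0.1, -1.3]
opening: 0.133
grasp_force: 35.5
```

Call:
send_rows:
  dp:
    - [0, 0, -0.001]
    - [0, 0, -0.002]
    - [0, 0, -0.002]
    - [0, 0, -0.002]
    - [0, 0, -0.002]
    - [0, 0, -0.002]
    - [0, 0, -0.002]
    - [0, 0, -0.002]
  angular:
    - [0, 0, 0]
    - [0, 0, 0]
    - [0, 0, 0]
    - [0, 0, 0]
    - [0, 0, 0]
    - [0, 0, 0]
    - [0, 0, 0]
    - [0, 0, 0]
  jaw: [1, 1, 1, 1, 1, 1, 1, 1]

```text
t: 32.3
position: [0.5684, -0.199, 0.2319]
orientation: [0.928, 0.373, -0.0, -0.0]
wrist_force: [-1.2, 0.3, -1.0]
opening: 0.129
grasp_force: 35.5
```

Call:
send_rows:
  dp:
    - [0, 0, -0.001]
    - [0, 0, -0.002]
    - [0, 0, -0.002]
    - [0, 0, -0.002]
    - [0, 0, -0.002]
    - [0, 0, -0.002]
    - [0, 0, -0.002]
    - [0, 0, -0.002]
  angular:
    - [0, 0, 0]
    - [0, 0, 0]
    - [0, 0, 0]
    - [0, 0, 0]
    - [0, 0, 0]
    - [0, 0, 0]
    - [0, 0, 0]
    - [0, 0, 0]
  jaw: [1, 1, 1, 1, 1, 1, 1, 1]

```text
t: 33.3
position: [0.5684, -0.199, 0.2311]
orientation: [0.928, 0.373, 0.0, -0.0]
wrist_force: [0.2, -0.0, -1.5]
opening: 0.133
grasp_force: 35.5
```

Call:
send_rows:
  dp:
    - [0, 0, -0.001]
    - [0, 0, -0.002]
    - [0, 0, -0.002]
    - [0, 0, -0.002]
    - [0, 0, -0.002]
    - [0, 0, -0.002]
    - [0, 0, -0.002]
    - [0, 0, -0.002]
  angular:
    - [0, 0, 0]
    - [0, 0, 0]
    - [0, 0, 0]
    - [0, 0, 0]
    - [0, 0, 0]
    - [0, 0, 0]
    - [0, 0, 0]
    - [0, 0, 0]
  jaw: [1, 1, 1, 1, 1, 1, 1, 1]

```text
t: 34.3
position: [0.5685, -0.199, 0.2305]
orientation: [0.928, 0.373, 0.0, 0.0]
wrist_force: [-1.2, 0.2, 3.9]
opening: 0.138
grasp_force: 35.8
```

Call:
send_rows:
  dp:
    - [0, 0, -0.001]
    - [0, 0, -0.002]
    - [0, 0, -0.002]
    - [0, 0, -0.002]
    - [0, 0, -0.002]
    - [0, 0, -0.002]
    - [0, 0, -0.002]
    - [0, 0, -0.002]
  angular:
    - [0, 0, 0]
    - [0, 0, 0]
    - [0, 0, 0]
    - [0, 0, 0]
    - [0, 0, 0]
    - [0, 0, 0]
    - [0, 0, 0]
    - [0, 0, 0]
  jaw: [1, 1, 1, 1, 1, 1, 1, 1]

```text
t: 35.3
position: [0.5685, -0.199, 0.2304]
orientation: [0.928, 0.373, 0.0, 0.0]
wrist_force: [-3.4, 1.2, 11.4]
opening: 0.134
grasp_force: 35.8
```

The flange is seated, since the height matches and the force rises. I'll ease off, release and lift away.

Call:
send_rows:
  dp:
    - [0, 0, 0.002]
    - [0, 0, 0.0025]
    - [0, 0, 0.0025]
    - [0, 0, 0.0025]
    - [0, 0, 0.0025]
    - [0, 0, 0.003]
    - [0, 0, 0.003]
    - [0, 0, 0.003]
  angular:
    - [0, 0, 0]
    - [0, 0, 0]
    - [0, 0, 0]
    - [0, 0, 0]
    - [0, 0, 0]
    - [0, 0, 0]
    - [0, 0, 0]
    - [0, 0, 0]
  jaw: [1, 1, 0.7, 0.5, 0.3, 0.1, 0, 0]
  squeeze: 10

```text
t: 36.3
position: [0.5684, -0.199, 0.2306]
orientation: [0.928, 0.373, -0.0, -0.0]
wrist_force: [-0.3, -0.8, -0.6]
opening: 0.503
grasp_force: 0.0
```

Call:
send_rows:
  dp:
    - [0, 0, 0.01]
    - [0, 0, 0.04]
    - [0, 0, 0.1]
    - [0, 0, 0.18]
    - [0, 0, 0.26]
    - [0, 0, 0.34]
    - [0, 0, 0.4]
    - [0, 0, 0.4]
  angular:
    - [0, 0, 0]
    - [0, 0, 0]
    - [0, 0, 0]
    - [0, 0, 0]
    - [0, 0, 0]
    - [0, 0, 0]
    - [0, 0, 0]
    - [0, 0, 0]
  jaw: [0, 0, 0, 0, 0, 0, 0, 0]

```text
t: 37.3
position: [0.5689, -0.1992, 0.3935]
orientation: [0.928, 0.373, 0.002, 0.002]
wrist_force: [-0.7, 0.1, -0.3]
opening: 0.5
grasp_force: 0.0
```

```bash
python3 - <<'E'
from h import *
s=ctrl.observe();print(s['t'],s['position'],s['opening'],s['wrist_force'])
c=ctrl.calibration("wrist");W=ctrl.grab_frame("wrist")[:,:,::-1].copy();S=ctrl.grab_frame("scene")[:,:,::-1]
a=ortho(W,lambda X:wproj(X,c),.5685,-.199,.048,.06);b=cv2.resize(S[170:250,170:250],(390,390),interpolation=2)
cv2.imwrite("pics/o4.png",np.hstack([a,b]))
E
```

```text
37.3 [ 0.56888455 -0.1991746   0.39345506] 0.5002999235655126 [-0.66134945  0.14273853 -0.31994948]
```

View pics/o4.png

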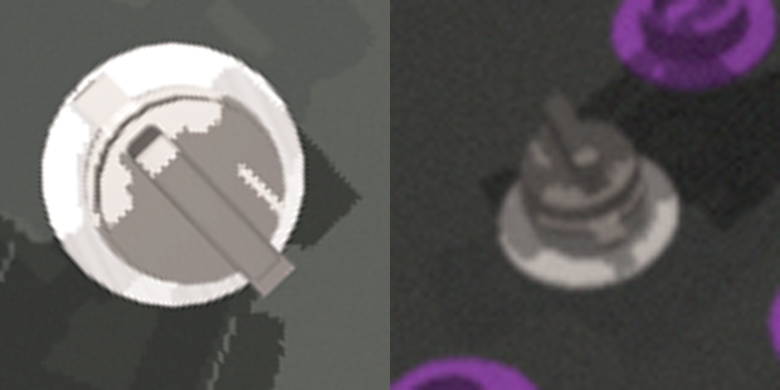

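The cap sits upright and flat in the steel holder, with its drum centred on the ring at about (192,190). The gripper is clear, so I'm handing in.

```bash
python3 -c "
from plant import ctrl
print(ctrl.finish_job())"
```

```text
the job is handed in; nothing more can be done
None
```

The cap was unlocked, lifted off and set upright in the steel holder, flange on the rim and gripper clear; I handed the job in at about 37 s of the 72 s and no verdict was returned.

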